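Index the sample cell to the camera and hold its lid open

ROBOT

A 6-joint arm with a two-finger parallel gripper is mounted at the origin on the work surface. World frame = base frame: x ahead of the robot, y to its left, z up, the work surface at z = 0. Lengths are in m, angles in rad, forces in N, time in s.
With the tool pointing down it reaches from about 0.375 to 0.9 m from the base axis. Payload 3.1 kg.
Tool frame: the origin (TCP) lies at the very end of the fingers, on their centre line; the grasp point (between the pads) lies 19 mm behind it; z points along the fingers, y is the direction in which the jaws open and shut (so a half turn about z gives the same grasp; the last joint's range is limited). The gripper opens to 85 mm and grips with 20 to 120 N. Pads are 22 mm wide; open, the fingers measure 114 mm over their backs; the gripper's body (76 mm by 85 mm) begins 54 mm behind the grasp point. The pads swing forward as they close: fully open they stand 13 mm farther back than shut.
Start: joints at [-1.369, 0.527, 1.433, -0, 1.181, -0.178], TCP at [0.232, -0.58, 0.231] pointing down, gripper open.
Joint ranges: [-3.08, 3.08], [-0.75, 2.2], [0.22, 2.44], [-1.43, 4.57], [0, 2.65], [-2.85, 2.85]. Speed limits (rad/s): [2.79, 2.79, 3.14, 3.14, 3.14, 3.14].

INTERFACE

Orientations are given as a unit quaternion [x, y, z, w].
In Python, from station import manip gives the robot as it stands. The module is installed in compiled form; this text tells all that it offers.
- The arm moves only by the tool send_rows, never from a script. Its argument "commands" is a list of rows, each an object with "delta_pos": the shift along the world's x, y, z in cm, a list of three; "yaw": the turn about the world's z in rad. A call has 1 to 10 rows; each row shifts and turns the pose as measured when the row begins; what a row does not reach is not made up. A row lasts 1/8 s, in which the tool goes at most 62.5 mm and 10.7 degrees, less where a joint would pass 70% of its speed; a pose out of reach is approached as far as the arm can. A call is refused whole if a number of a shift passes 6.25 or a number of a turn 0.188, either way. A call with a gripper value outside its range is refused whole. "grip" is the closure, from -1 (fully open) to 1 (shut), set as the call begins (left out, the last holds). The fingers move at their own pace and stop on an object; "force" is the grip in N (left out, the last holds). Time passes only in rows, so rows that do not move let the fingers close. It gives the time, the measured TCP pose, the force and the opening at its end, in the units of the state.
- manip.sense(): the state, without advancing time (a new reading comes with each control period).
- manip.snapshot(name): name is "side" or "top" or "wrist"; returns the picture (420x560x3 uint8, blue, green, red); there is no depth.
- manip.get_calibration(name): a dict with "fx", "fy", "cx", "cy" (pixels), "world_to_cam" (4x4, takes a point from world to camera coordinates); the wrist camera has in their place "mount" (4x4, takes a point from camera to tool coordinates, whose origin is the TCP and whose axes are the flange's). Camera axes: x right, y down, z forward; pixel columns grow to the right and rows downward; lengths in m; the calibration is good to about 2 mm. The wrist camera is an equidistant fisheye: a pixel r from the principal point sees the ray r / f radians off the axis. A picture is of the moment at which its call begins: read the wrist's pose just before it. get_calibration takes no time and is no camera call.
- manip.sign_off(): hands the job in, once; it reports no verdict.
The state is a dict: "t": time; "q": joint angles; "qd": joint speeds; "tau": joint torques, N m; "tcp_pos": TCP position; "tool_rot": TCP orientation; "force": force on the tool from outside, world axes, zero at the start; "ft_torque": the same for the moment, N m; "finger_gap": opening from 0.0 (shut) to 1.0 (fully open).
Only numpy, scipy, OpenCV 4.12 (cv2) and the standard library are available. Lean on these libraries where they do the work, as an engineer would, in place of code of your own. Each camera call takes 0.05 s, during which the arm holds its last target. There are 200 camera calls.

TASK

Push the carrier with the black sample cell along its rail until it clicks into the station in front of the inspection camera, keeping the cell's lid shut on the way. Then lift the cell's sprung lid to 50 degrees open and hold it there, still and with the carrier still in its station, so that the camera can see in: the program finishes while the gripper is holding the lid. Leave everything else on the table where it is.

Things in the scene. Friction and masses are not known exactly. Their poses are not given: they have to be found in the camera images.
- rail: Straight aluminium indexing rail fixed to the table: 460 long, 60 wide, top 25 above the table. Origin on the table under its middle. Its y axis runs along the rail (horizontal), its x axis points across the rail away from the robot, z up. It may stand turned by up to 0.3 rad about z. Three stations at y = -120, 0 and +120, each seen as a pair of low steel bars across the rail top, 13 apart.
- carrier (a joint): Slide of the carrier along the rail, m: 0 at the middle station (where it starts), +0.12 and -0.12 at the other two, growing towards the rail's +y; end stops at +-0.175. Each station has a sprung-ball detent: 5 to 6 N along the rail to push it out, about 1 N friction between stations (plus damping, 12 N per m/s, so it stops where it is left); a detent pulls the carrier in from about 4 mm either side and holds it.
- carrier_mid (a point): Centre of the carrier's base plate, 38 above the table. The plate is 100 across the rail (x) x 80 along it (y). On it sits a black open-topped sample cell with the same 100 x 80 outline, its walls from 45 to 95 above the table: its two flat end walls (40 from this point along the rail) are good to push on with the closed fingers.
- cell_lid (a joint): Opening angle of the cell's flat black lid, rad: 0 shut (level), growing as the far edge rises; stop at 1.7; 50 degrees = 0.873. The lid is 104 x 84 x 4 thick, about 0.2 kg, and its hinge is a horizontal line along the edge nearest the robot. Its weight and a spring shut it from any angle: about 2 to 3 N at the handle.
- lid_hinge (a point): Middle of the hinge line, 95.5 above the table, 52 from carrier_mid towards the robot; rides with the carrier. The hinge line is parallel to the rail.
- lid_handle (a point): Centre of the lid's handle: a round aluminium bar 18 diameter x 30 long, parallel to the rail, with flat ends, carried 27 above the lid's upper face on one 12 x 12 stem in its middle. Lid shut: 85 from the hinge line across the rail away from the robot, 31 above the hinge (126.5 above the table). Moves on a circle about the hinge line as the lid opens. It can be pinched by its flat ends (30 apart, it then pivots between the pads) or across its diameter.
- viewer: Inspection camera on a post, fixed behind the rail (180 beyond the rail's centre line) opposite one of the two outer stations: a white box-shaped body 42 square with a round black lens barrel pointing across the rail towards the robot and down a little; top about 145 above the table. Origin on the table under the post; axes parallel to the rail's.
- viewer_aim (a point): Point at which the camera looks: where carrier_mid is when the carrier is in the station in front of the camera.
- mirror: Mirror mount on a post, fixed behind the opposite outer station in the same way as the camera: a thin black square plate 50 x 50 with a round steel mirror; top about 143 above the table. Not used.
- spool: Bystander, loose: copper-wound wire spool standing upright, 60 diameter x 50 high. Sizes in mm; origin at its underside. To be left alone.
- jar: Bystander, loose: amber glass jar, 50 diameter x 70 high. Sizes in mm; origin at its underside. To be left alone.
- tube: Bystander, loose: short black lens tube standing on end, 40 diameter x 45 high. Sizes in mm; origin at its underside. To be left alone.
- driver: Bystander, loose: screwdriver lying on the table, about 200 long, under 40 high. Sizes in mm; origin at its underside. To be left alone.
- block: Bystander, loose: white plastic block, 110 x 70 x 40 high. Sizes in mm; origin at its underside. To be left alone.
- wrench: Bystander, loose: steel wrench lying on the table, about 200 long, under 40 high. Sizes in mm; origin at its underside. To be left alone.
- brush: Bystander, loose: brush lying on the table, about 200 long, under 40 high. Sizes in mm; origin at its underside. To be left alone.
Not all that is in view belongs to the job. Of the things that look like the viewer, the middle-sized one is meant.

How it is judged:
By the outcome, as a careful person would: the job done as asked, in the order asked, and still so for the second after the job is handed in, while the arm keeps its last pose, push and grip.
It also fails if it takes over 58 s, if anything falls off the work surface, if the arm or the gripper's body presses on something with over 40 N, if the wrist force passes 120 N, or if a joint passes its speed limit or range.

## Working session

There is one attempt and no reset: what is moved stays moved. The work goes in short steps, Python scripts to look and compute and a tool call to move; the robot and the scene stay as the last step left them, time stands still between calls to the robot, and variables do not carry over. Pictures are saved under pics/ and viewed, about 8 in all and at most 12, crops included, and the job is handed in when it is done.

Besides the shell and the picture viewer there is one more tool, called after ">>>" as name(argument=value, ...) on one line, values as JSON. send_rows: Moves the arm, as the interface text tells. Its arguments: {"type":"object","properties":{"commands":{"type":"array","items":{"type":"object","properties":{"delta_pos":{"type":"array","items":{"type":"number"}},"yaw":{"type":"number"}}}},"grip":{"type":"number"},"force":{"type":"number"}},"required":["commands"]}

```bash
mkdir -p pics
python3 - <<'E'
from station import manip
import cv2,numpy as np
np.set_printoptions(precision=4,suppress=True)
s=manip.sense();print(s['t'],s['tcp_pos'],s['tool_rot'],s['finger_gap'],s['force'])
for n in("side","top"):
    cv2.imwrite(f"pics/{n}0.png",manip.snapshot(n)); print(n,manip.get_calibration(n))
print(manip.get_calibration("wrist"))
E
```

```text
0.0 [ 0.2316 -0.5797  0.2303] [ 0.982   0.1888 -0.     -0.0011] 1.0013345999271113 [0.1654 0.4096 0.2615]
side {'fx': 474.55518604019176, 'fy': 474.55518604019176, 'cx': 276.6763669108308, 'cy': 211.55942029389877, 'world_to_cam': array([[-0.8486, -0.529 , -0.003 ,  0.5227],
       [-0.2816,  0.4565, -0.844 ,  0.2145],
       [ 0.4478, -0.7154, -0.5363,  0.9262],
       [ 0.    ,  0.    ,  0.    ,  1.    ]])}
top {'fx': 467.31392201880425, 'fy': 467.31392201880425, 'cx': 272.72383582973316, 'cy': 207.8185328726503, 'world_to_cam': array([[-0.0257, -0.9995, -0.0171,  0.0824],
       [-0.9959,  0.0271, -0.0868,  0.5918],
       [ 0.0873,  0.0148, -0.9961,  1.2994],
       [ 0.    ,  0.    ,  0.    ,  1.    ]])}
{'fx': 325.19226210127806, 'fy': 325.19226210127806, 'cx': 277.148772828251, 'cy': 210.42527882779407, 'mount': array([[ 0.0003, -0.946 , -0.3241,  0.0835],
       [ 1.    ,  0.0003, -0.    , -0.0006],
       [ 0.0001, -0.3241,  0.946 , -0.1422],
       [ 0.    ,  0.    ,  0.    ,  1.    ]])}
```

View pics/top0.png

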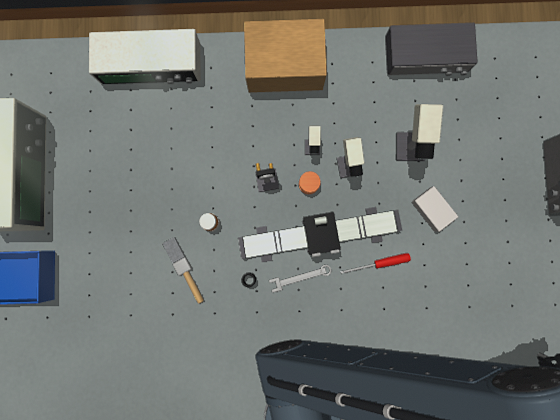

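View pics/side0.png

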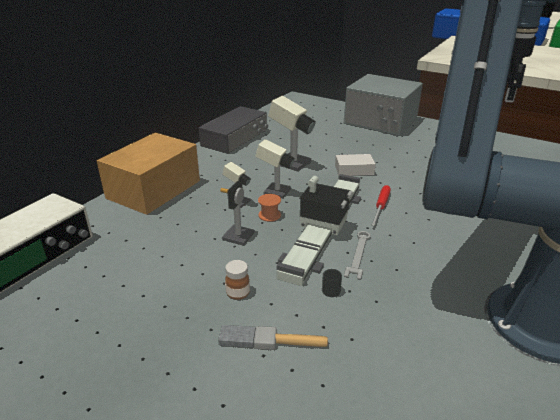

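The top view shows the rail from about (244,246) to (398,220) and the carrier at (321,233), with its handle at (321,220). The middle-sized viewer is at (354,155), behind the rail's right station, which is −y. The mirror is at (266,180). So I push towards −y, starting from the left end.

```bash
cat > h.py <<'E'
import cv2,numpy as np
from station import manip
np.set_printoptions(precision=4,suppress=True)
def plane(n,uv,z):
    c=manip.get_calibration(n);T=c['world_to_cam'];R=T[:3,:3];o=-R.T@T[:3,3]
    d=R.T@np.array([(uv[0]-c['cx'])/c['fx'],(uv[1]-c['cy'])/c['fy'],1]);return (o+d*(z-o[2])/d[2])
def fish(uv,z,s):
    from scipy.spatial.transform import Rotation as Ro
    c=manip.get_calibration('wrist');p=np.array([(uv[0]-c['cx'])/c['fx'],(uv[1]-c['cy'])/c['fy']]);r=np.linalg.norm(p)
    d=np.array([*(p*np.sin(r)/max(r,1e-9)),np.cos(r)]);M=c['mount'];R=Ro.from_quat(s['tool_rot']).as_matrix()
    o=np.array(s['tcp_pos'])+R@M[:3,3];d=R@M[:3,:3]@d;return o+d*(z-o[2])/d[2]
E
python3 - <<'E'
from h import *
im=cv2.imread('pics/top0.png');g=im.min(2)
m=(g>170).astype(np.uint8);m[:205]=0;m[260:]=0;m[:,:236]=0;m[:,404:]=0
n,l,st,ce=cv2.connectedComponentsWithStats(m)
for i in range(1,n):
    if st[i,4]>20: print(st[i],ce[i])
m2=m.copy();m2[205:232,308:334]=0
bx=cv2.boxPoints(cv2.minAreaRect(cv2.findNonZero(m2)));print(bx)
P=np.array([plane('top',b,.025) for b in bx]);print(P,'mid',P.mean(0))
print('edges',[np.linalg.norm(P[i]-P[i-1]) for i in range(4)])
m3=(m[208:228,310:332]);M=cv2.moments(m3,True);h=(310+M['m10']/M['m00'],208+M['m01']/M['m00']);print('handle',h,plane('top',h,.1345))
vm=(g>150).astype(np.uint8);vm[:130]=0;vm[185:]=0;vm[:,:338]=0;vm[:,370:]=0
M=cv2.moments(vm,True);h=(M['m10']/M['m00'],M['m01']/M['m00']);print('viewer',h,plane('top',h,.14))
cv2.imwrite('pics/c1.png',cv2.resize(im[130:300,190:460],None,fx=2.9,fy=2.9,interpolation=cv2.INTER_CUBIC))
E
```

```text
[363 211  34  25 623] [379.3676 223.0562]
[336 217  24  24 426] [347.5117 228.6737]
[359 216   6  21  50] [361.06 226.32]
[315 218  11   5  40] [320.1   219.775]
[279 226  28  25 517] [292.7176 238.1954]
[275 231   6  21  58] [277.2414 241.1207]
[243 232  33  25 628] [259.0287 244.0621]
[[242.1241 236.5013]
 [392.5622 210.2781]
 [397.7305 239.9277]
 [247.2923 266.1508]]
[[ 0.5149  0.1553  0.025 ]
 [ 0.5778 -0.2717  0.025 ]
 [ 0.4938 -0.2822  0.025 ]
 [ 0.4313  0.1425  0.025 ]] mid [ 0.5044 -0.064   0.025 ]
edges [np.float64(0.08460577324825251), np.float64(0.43168770161263226), np.float64(0.08457030370061516), np.float64(0.42924350300730435)]
handle (320.1, 219.775) [ 0.5499 -0.057   0.1345]
viewer (354.4179104477612, 151.455223880597) [ 0.7258 -0.1522  0.14  ]
```

View pics/c1.png

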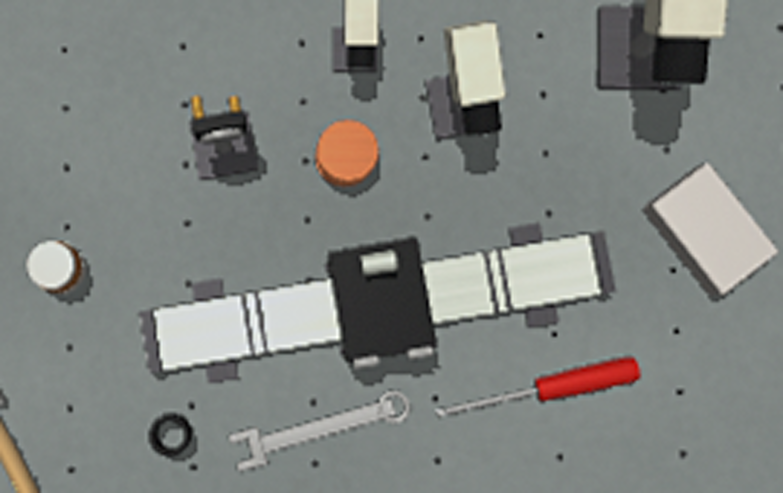

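The crop shows the rail cleanly, with white strips between the bar pairs at (361.1,226.3) and (277.2,241.1). The lid and handle are closed, and the viewer lens faces the right station. The rotated-rectangle fit was contaminated, so I'm using the station strips instead.

Run:
```python
from h import *
R=plane('top',(361.06,226.32),.026);L=plane('top',(277.24,241.12),.026)
A=plane('top',(379.37,223.06),.025);B=plane('top',(259.03,244.06),.025)
mid=((R+L)/2)[:2];d=(L-R)[:2];print(R,L,np.linalg.norm(d),mid,((A+B)/2)[:2])
for d in((L-R)[:2],(B-A)[:2]):print('yaw',np.arctan2(-d[0],d[1]))
d=(B-A)[:2];d/=np.linalg.norm(d);x=np.array([d[1],-d[0]])
print('x',x,'y',d,'handle pred',mid+.033*x,'handle rail coords',[(np.array([.5499,-.057])-mid)@x,(np.array([.5499,-.057])-mid)@d])
print('viewer', [(np.array([.7258,-.1522])-mid)@x,(np.array([.7258,-.1522])-mid)@d])
for a,b in((-.005,.075),(-.005,.0565),(-.005,-.0635)):print('push pt',a,b,mid+a*x+b*d)
```

```text
[ 0.5347 -0.1809  0.026 ] [0.4993 0.0564 0.026 ] 0.23996283880599092 [ 0.517  -0.0623] [ 0.5175 -0.0625]
yaw 0.14834277321179173
yaw 0.1463450781944974
x [0.9893 0.1458] y [-0.1458  0.9893] handle pred [ 0.5497 -0.0575] handle rail coords [np.float64(0.033309310008571034), np.float64(0.0004149924796933739)]
viewer [np.float64(0.19344668012150035), np.float64(-0.11941769376790219)]
push pt -0.005 0.075 [0.5011 0.0112]
push pt -0.005 0.0565 [ 0.5038 -0.0071]
push pt -0.005 -0.0635 [ 0.5213 -0.1258]
```

>>> send_rows(commands=[{"delta_pos": [2.6, 5.6, 0], "yaw": -0.117}, {"delta_pos": [2.6, 5.6, 0], "yaw": -0.117}, {"delta_pos": [2.6, 5.6, 0]}, {"delta_pos": [2.6, 5.6, 0]}, {"delta_pos": [2.6, 5.6, 0]}, {"delta_pos": [2.6, 5.6, 0]}, {"delta_pos": [2.6, 5.6, 0]}, {"delta_pos": [2.6, 5.6, 0]}, {"delta_pos": [2.6, 5.6, 0]}, {"delta_pos": [2.6, 5.6, 0]}], grip=1, force=40)

```text
validation failed for argument at $.co...
```

>>> send_rows(commands=[{"delta_pos": [2.6, 5.6, 0], "yaw": -0.117}, {"delta_pos": [2.6, 5.6, 0], "yaw": -0.117}, {"delta_pos": [2.6, 5.6, 0], "yaw": 0}, {"delta_pos": [2.6, 5.6, 0], "yaw": 0}, {"delta_pos": [2.6, 5.6, 0], "yaw": 0}, {"delta_pos": [2.6, 5.6, 0], "yaw": 0}, {"delta_pos": [2.6, 5.6, 0], "yaw": 0}, {"delta_pos": [2.6, 5.6, 0], "yaw": 0}, {"delta_pos": [2.6, 5.6, 0], "yaw": 0}, {"delta_pos": [2.6, 5.6, 0], "yaw": 0}], grip=1, force=40)

```text
t: 1.35
tcp_pos: [0.4908, -0.0142, 0.2277]
tool_rot: [0.998, 0.063, 0.0, -0.001]
force: [0.8, -1.2, -0.5]
finger_gap: -0.004
```

>>> send_rows(commands=[{"delta_pos": [0.9, 3.6, 0], "yaw": 0.02}, {"delta_pos": [0, 0, 0], "yaw": 0}, {"delta_pos": [0, 0, -5], "yaw": 0}, {"delta_pos": [0, 0, -5], "yaw": 0}, {"delta_pos": [0, 0, -4], "yaw": 0}, {"delta_pos": [0, 0, 0], "yaw": 0}])

```text
t: 2.1
tcp_pos: [0.5013, 0.0234, 0.0848]
tool_rot: [0.997, 0.076, 0.002, 0.0]
force: [-0.5, 0.2, 0.2]
finger_gap: 0.002
```

>>> send_rows(commands=[{"delta_pos": [0, 0, -1], "yaw": 0}, {"delta_pos": [0.15, -1, 0], "yaw": 0}, {"delta_pos": [0.15, -1, 0], "yaw": 0}, {"delta_pos": [0.07, -0.5, 0], "yaw": 0}, {"delta_pos": [0.07, -0.5, 0], "yaw": 0}])

```text
t: 2.72
tcp_pos: [0.5093, -0.0102, 0.0791]
tool_rot: [0.997, 0.075, 0.007, 0.001]
force: [1.3, 12.6, -1.1]
finger_gap: 0.001
```

Run:
```python
from h import *
s=manip.sense();p=np.array(s['tcp_pos']);q=p[:2]-[.517,-.0625];d=np.array([-.1458,.9893])
print(s['t'],p,q@d,q@[.9893,.1458],s['force'])
```

```text
2.725 [ 0.5093 -0.0102  0.0791] 0.05287143794155454 -2.7838890334875785e-05 [ 1.2669 12.6144 -1.0819]
```

>>> send_rows(commands=[{"delta_pos": [0, 0, 0], "yaw": 0}, {"delta_pos": [0, 0, 0], "yaw": 0}])

```text
t: 2.98
tcp_pos: [0.5091, -0.0098, 0.0793]
tool_rot: [0.997, 0.075, 0.007, 0.001]
force: [-0.1, 1.1, -0.2]
finger_gap: 0.0
```

Run:
```python
from h import *
s=manip.sense();p=np.array(s['tcp_pos']);q=p[:2]-[.517,-.0625];d=np.array([-.1458,.9893])
print(s['t'],p,q@d,q@[.9893,.1458],s['force'])
i=manip.snapshot('top');j=manip.snapshot('side')
cv2.imwrite('pics/top1.png',i)
a=cv2.resize(i[180:290,220:410],None,fx=3,fy=3);b=cv2.resize(j[150:290,250:390],None,fx=2.36,fy=2.36);
cv2.imwrite('pics/c2.png',cv2.resize(np.hstack([a,b[:330,:220]]),(800,338)) if 0 else a);cv2.imwrite('pics/side1.png',b)
```

```text
2.975 [ 0.5091 -0.0098  0.0793] 0.05330010575700806 -0.00010293516615878309 [-0.0913  1.0624 -0.234 ]
```

View pics/c2.png

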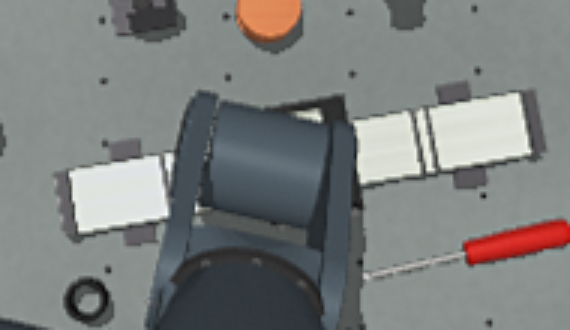

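The arm covers the carrier, but its right edge hasn't moved. The fingers are in contact with the wall at about 53 mm, so I'm pushing on.

>>> send_rows(commands=[{"delta_pos": [0.15, -1, -0.1], "yaw": 0}, {"delta_pos": [0.15, -1, -0.1], "yaw": 0}, {"delta_pos": [0.15, -1, -0.1], "yaw": 0}, {"delta_pos": [0.15, -1, 0], "yaw": 0}, {"delta_pos": [0.15, -1, 0], "yaw": 0}, {"delta_pos": [0.15, -1, 0], "yaw": 0}, {"delta_pos": [0.15, -1, 0], "yaw": 0}, {"delta_pos": [0.15, -1, 0], "yaw": 0}, {"delta_pos": [0.15, -1, 0], "yaw": 0}])

```text
t: 4.2
tcp_pos: [0.523, -0.1047, 0.0766]
tool_rot: [0.997, 0.075, 0.007, 0.0]
force: [-0.1, 1.8, 1.4]
finger_gap: -0.001
```

```bash
cat > st.py <<'E'
from h import *
s=manip.sense();p=np.array(s['tcp_pos']);q=p[:2]-[.517,-.0625];d=np.array([-.1458,.9893])
print(s['t'],p,q@d,q@[.9893,.1458],s['force'],s['tool_rot'])
E
python3 st.py
```

```text
4.2 [ 0.523  -0.1047  0.0766] -0.04260336713219043 -0.00025447768778897196 [-0.1244  1.8021  1.3865] [0.9972 0.075  0.0065 0.0004]
```

>>> send_rows(commands=[{"delta_pos": [0.15, -1, 0], "yaw": 0}, {"delta_pos": [0.12, -0.8, 0], "yaw": 0}, {"delta_pos": [0, 0, 0], "yaw": 0}])

```text
t: 4.58
tcp_pos: [0.5261, -0.1243, 0.0766]
tool_rot: [0.997, 0.074, 0.007, 0.0]
force: [-0.0, 0.6, -0.1]
finger_gap: -0.001
```

```bash
python3 st.py
python3 - <<'E'
from h import *
i=manip.snapshot('top');cv2.imwrite('pics/top2.png',i)
cv2.imwrite('pics/c3.png',cv2.resize(i[190:270,300:410],None,fx=5,fy=5,interpolation=cv2.INTER_CUBIC))
E
```

```text
4.575 [ 0.5261 -0.1243  0.0766] -0.06248624902518746 2.7162405246382304e-05 [-0.038   0.6209 -0.1293] [0.9972 0.0744 0.0068 0.0002]
```

View pics/c3.png

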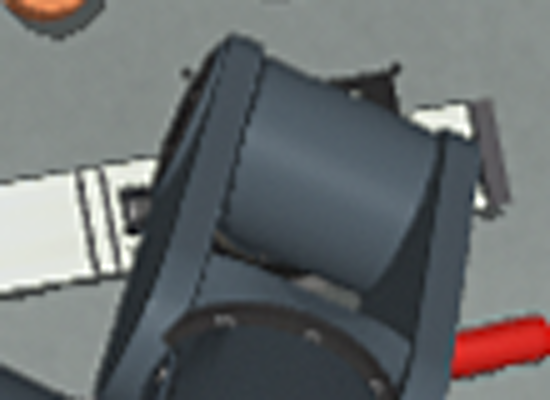

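The lid's far-right corner is at full-image (379.4,203.6); at the start it was near (334.1,212.8).

Run:
```python
from h import *
d=np.array([-.1458,.9893]);x=np.array([.9893,.1458])
for u in((379.4,203.6),(334.1,212.8)):
    p=plane('top',u,.0995)[:2]-[.517,-.0625];print(p@x,p@d)
```

```text
0.05027056567469435 -0.16624110648435864
0.046865612179163636 -0.04277833597967351
```

>>> send_rows(commands=[{"delta_pos": [0.03, -0.2, 0], "yaw": 0}])

```text
t: 4.75
tcp_pos: [0.526, -0.126, 0.0764]
tool_rot: [0.997, 0.075, 0.006, 0.0]
force: [0.3, -0.2, -0.3]
finger_gap: 0.002
```

```bash
python3 st.py
```

```text
4.75 [ 0.526  -0.126   0.0764] -0.06416453139784108 -0.0003723992613358113 [ 0.285  -0.2065 -0.3469] [0.9972 0.0747 0.0063 0.    ]
```

>>> send_rows(commands=[{"delta_pos": [0.02, -0.15, 0], "yaw": 0}])

```text
t: 4.88
tcp_pos: [0.5263, -0.1277, 0.0764]
tool_rot: [0.997, 0.075, 0.006, 0.0]
force: [0.1, 1.8, 0.5]
finger_gap: -0.001
```

```bash
python3 st.py
```

```text
4.875 [ 0.5263 -0.1277  0.0764] -0.06580308197827171 -0.0003449385324424646 [0.1145 1.7674 0.4689] [0.9972 0.0747 0.0064 0.0001]
```

The force fell to zero at −62…−64 mm and contact came back at −65.5 mm, so the carrier snapped ahead into the −0.12 station. Next I back off, rise, open the gripper and look from above the handle.

>>> send_rows(commands=[{"delta_pos": [-0.3, 2, 0], "yaw": 0}, {"delta_pos": [-0.3, 2, 0], "yaw": 0}, {"delta_pos": [0, 0, 5], "yaw": 0}, {"delta_pos": [0, 0, 5], "yaw": 0}, {"delta_pos": [0, 0, 3], "yaw": 0}, {"delta_pos": [0, 0, 0], "yaw": 0}])

```text
t: 5.62
tcp_pos: [0.5158, -0.0773, 0.2082]
tool_rot: [0.997, 0.078, 0.003, -0.002]
force: [-0.7, 0.5, 0.3]
finger_gap: 0.002
```

>>> send_rows(commands=[{"delta_pos": [2.3, -4.4, 0], "yaw": 0}, {"delta_pos": [2.3, -4.4, 0], "yaw": 0}, {"delta_pos": [0, 0, 0], "yaw": 0}, {"delta_pos": [0, 0, 0], "yaw": 0}], grip=-1)

```text
t: 6.12
tcp_pos: [0.5585, -0.1602, 0.2031]
tool_rot: [0.997, 0.08, -0.002, -0.005]
force: [0.1, 0.0, 0.1]
finger_gap: 0.851
```

```bash
python3 st.py
python3 - <<'E'
from h import *
cv2.imwrite('pics/w1.png',manip.snapshot('wrist'))
E
```

```text
6.125 [ 0.5585 -0.1602  0.2031] -0.10266466934396704 0.026776787501455027 [0.1062 0.0186 0.0793] [ 0.9968  0.0803 -0.0016 -0.005 ]
```

View pics/w1.png

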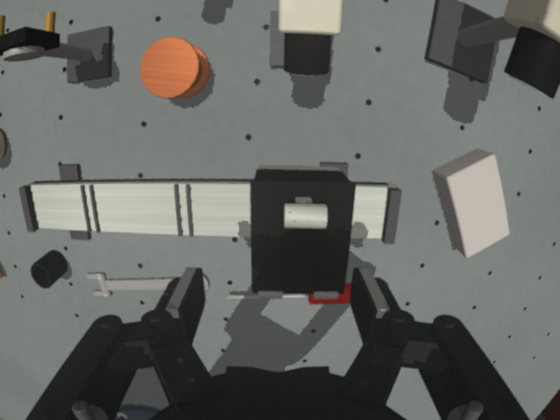

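Wrist view: the lid is shut, with its outline spanning x 250–352, and the carrier covers the station on the viewer's side. The handle is at about (306,215), the middle station bars at x≈183 and the far station bars at x≈89.

Run:
```python
from h import *
s=manip.sense();im=cv2.imread('pics/w1.png');g=im.min(2)
m=np.zeros(g.shape,np.uint8);m[195:235,270:340]=(g[195:235,270:340]>90)
n,l,st,ce=cv2.connectedComponentsWithStats(m);i=1+np.argmax(st[1:,4]);print(st[i],ce[i])
d=np.array([-.1458,.9893]);x=np.array([.9893,.1458])
x0,y0,w,h,_=st[i]
for nm,u,z in(('handle',ce[i],.131),('hL',(x0,y0+h/2),.1285),('hR',(x0+w,y0+h/2),.1285),('midst',(184,210),.026),('+st',(89,210),.026),('lidL',(250.5,230),.0995),('lidR',(352.5,230),.0995)):
    P=fish(u,z,s);p=P[:2]-[.517,-.0625];print(nm,P,p@x,p@d)
```

```text
[ 284  198   44   30 1100] [305.15   214.6482]
handle [ 0.5681 -0.1773  0.131 ] 0.03384382208007425 -0.12101750529731786
hL [ 0.566  -0.1626  0.1285] 0.033914333363264645 -0.10619706075970976
hR [ 0.5712 -0.1935  0.1285] 0.03448161798955196 -0.13754031811497794
midst [ 0.5162 -0.0637  0.026 ] -0.0009787241805139515 -0.0010966774814513353
+st [0.4962 0.0569 0.026 ] -0.0031921256899088424 0.12115322369151377
lidL [ 0.5369 -0.14    0.0995] 0.00836275668670479 -0.07959115906438484
lidR [ 0.5505 -0.2234  0.0995] 0.009706423979152688 -0.16402151897398548
```

>>> send_rows(commands=[{"delta_pos": [0.9, -1.7, 0], "yaw": -0.014}, {"delta_pos": [0, 0, 0], "yaw": 0}, {"delta_pos": [0, 0, -2.5], "yaw": 0}, {"delta_pos": [0, 0, -2.5], "yaw": 0}, {"delta_pos": [0, 0, 0], "yaw": 0}])

```text
t: 6.8
tcp_pos: [0.5676, -0.1758, 0.1524]
tool_rot: [0.997, 0.074, -0.002, -0.005]
force: [-0.2, 0.3, 1.3]
finger_gap: 1.002
```

```bash
python3 st.py
```

```text
6.8 [ 0.5676 -0.1758  0.1524] -0.1194260136717605 0.03351732077039572 [-0.1895  0.325   1.3426] [ 0.9972  0.0742 -0.0015 -0.0051]
```

>>> send_rows(commands=[{"delta_pos": [0, -0.1, -2], "yaw": 0}, {"delta_pos": [0, 0, -1.5], "yaw": 0}, {"delta_pos": [0, 0, -1.1], "yaw": 0}, {"delta_pos": [0, 0, 0], "yaw": 0}])

```text
t: 7.3
tcp_pos: [0.5696, -0.1773, 0.1081]
tool_rot: [0.997, 0.074, 0.001, -0.004]
force: [0.0, 0.6, -0.1]
finger_gap: 1.001
```

```bash
python3 st.py
```

```text
7.3 [ 0.5696 -0.1773  0.1081] -0.12124379632767456 0.03534627343329091 [ 0.0195  0.587  -0.0816] [ 0.9972  0.0744  0.0009 -0.0037]
```

>>> send_rows(commands=[{"delta_pos": [-0.15, 0.05, -0.3], "yaw": 0}, {"delta_pos": [0, 0, 0], "yaw": 0}])

```text
t: 7.55
tcp_pos: [0.5687, -0.177, 0.1059]
tool_rot: [0.997, 0.074, 0.002, -0.003]
force: [1.6, -0.6, 0.7]
finger_gap: 1.002
```

>>> send_rows(commands=[{"delta_pos": [0, 0, 0], "yaw": 0}, {"delta_pos": [0, 0, 0], "yaw": 0}, {"delta_pos": [0, 0, 0], "yaw": 0}, {"delta_pos": [0, 0, 0], "yaw": 0}, {"delta_pos": [0, 0, 0], "yaw": 0}, {"delta_pos": [0, 0, 0], "yaw": 0}], grip=1, force=45)

```text
t: 8.3
tcp_pos: [0.5693, -0.1774, 0.107]
tool_rot: [0.997, 0.074, 0.002, -0.003]
force: [0.6, -0.5, 0.4]
finger_gap: 0.342
```

```bash
python3 st.py
python3 - <<'E'
from h import *
print(manip.sense()['finger_gap'])
cv2.imwrite('pics/w2.png',manip.snapshot('wrist')[100:420])
E
```

```text
8.3 [ 0.5693 -0.1774  0.107 ] -0.12126573186351357 0.03495086256464652 [ 0.5962 -0.4859  0.3674] [ 0.9972  0.0743  0.0025 -0.0027]
0.34230722409232117
```

View pics/w2.png

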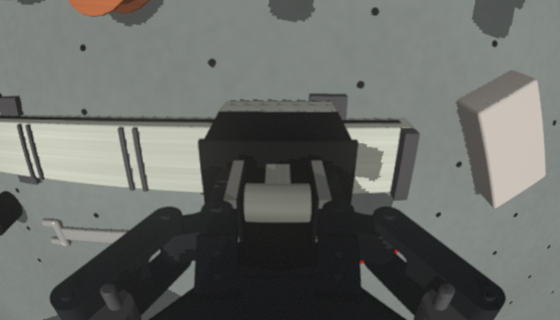

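Both pads are on the handle's flat ends: opening 0.342 × 85 ≈ 29 mm against a 30 mm handle. Now I lift along the arc.

>>> send_rows(commands=[{"delta_pos": [-0.3, -0.04, 0.73], "yaw": 0}, {"delta_pos": [-0.37, -0.05, 0.7], "yaw": 0}, {"delta_pos": [-0.42, -0.06, 0.67], "yaw": 0}, {"delta_pos": [-0.48, -0.07, 0.63], "yaw": 0}, {"delta_pos": [0, 0, 0], "yaw": 0}])

```text
t: 8.98
tcp_pos: [0.5534, -0.1797, 0.1344]
tool_rot: [0.997, 0.074, 0.004, -0.003]
force: [2.5, -0.0, -6.4]
finger_gap: 0.342
```

```bash
cat >> st.py <<'E'
x=np.array([.9893,.1458]);r=np.array([.085,.031])+[(p[:2]-[.5693,-.1774])@x,p[2]-.107]
print('ang',np.degrees(np.arctan2(r[1],r[0]))-20.04,'R',np.linalg.norm(r),'y',(p[:2]-[.5693,-.1774])@d,'gap',s['finger_gap'])
E
python3 st.py
```

```text
8.975 [ 0.5534 -0.1797  0.1344] -0.12121875106692268 0.018943728420377975 [ 2.4717 -0.0069 -6.426 ] [ 0.9973  0.0738  0.0038 -0.0028]
ang 20.21067874430971 R 0.09034789883238456 y 7.715893307732279e-05 gap 0.3424359555548964
```

>>> send_rows(commands=[{"delta_pos": [-0.52, -0.08, 0.58], "yaw": 0}, {"delta_pos": [-0.57, -0.08, 0.53], "yaw": 0}, {"delta_pos": [-0.62, -0.09, 0.48], "yaw": 0}, {"delta_pos": [-0.66, -0.1, 0.43], "yaw": 0}, {"delta_pos": [-0.69, -0.1, 0.36], "yaw": 0}, {"delta_pos": [0, 0, 0], "yaw": 0}])

```text
t: 9.72
tcp_pos: [0.5213, -0.1843, 0.16]
tool_rot: [0.997, 0.074, 0.005, -0.003]
force: [2.3, 0.2, -7.1]
finger_gap: 0.343
```

```bash
python3 st.py
```

```text
9.725 [ 0.5213 -0.1843  0.16  ] -0.12116075228950855 -0.013516518830563425 [ 2.2903  0.2195 -7.0815] [ 0.9973  0.0735  0.0048 -0.0027]
ang 46.47959415617881 R 0.09159705359738521 y 0.0001351577104914412 gap 0.34346869172439515
```

>>> send_rows(commands=[{"delta_pos": [-0.5, -0.07, 0.12], "yaw": 0}, {"delta_pos": [0, 0, 0], "yaw": 0}, {"delta_pos": [0, 0, 0], "yaw": 0}])

```text
t: 10.1
tcp_pos: [0.5173, -0.185, 0.1618]
tool_rot: [0.997, 0.073, 0.006, -0.003]
force: [3.1, 0.3, -6.2]
finger_gap: 0.342
```

```bash
python3 st.py
python3 - <<'E'
from h import *
w=manip.snapshot('wrist');sd=manip.snapshot('side');cv2.imwrite('pics/w3.png',w);cv2.imwrite('pics/s3.png',sd)
a=cv2.resize(w[40:360,130:430],(400,427));b=cv2.resize(sd[110:270,260:410],(400,427));cv2.imwrite('pics/c4.png',np.hstack([a,b]))
E
```

```text
10.1 [ 0.5173 -0.185   0.1618] -0.12125823259427554 -0.01761788712553181 [ 3.0923  0.2651 -6.1541] [ 0.9973  0.0735  0.0061 -0.0025]
ang 49.281043511054456 R 0.09173400186091737 y 3.7677405724459954e-05 gap 0.3420970166699795
```

View pics/c4.png

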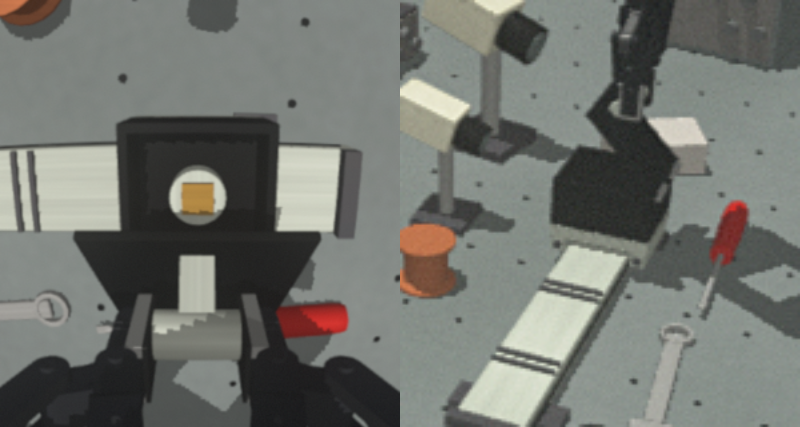

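The lid is open and the cell's inside is visible. The wrist crop shows the lid's free edge at row ≈233, columns 75–322. In the side view the lid's near end runs from the free corner (590,115) to the hinge at about (678,160). I'll check the angle from both.

Run:
```python
from h import *
from scipy.optimize import brentq
s=manip.sense();w=cv2.imread('pics/w3.png').min(2).astype(float)
X=np.array([.9893,.1458]);d=np.array([-.1458,.9893]);hx=-.052;hz=.0955
for c in (200,208,350,360):
    col=w[195:232,c-2:c+3].mean(1);k=np.argmin(np.diff(col));row=195.5+k;
    def f(a):
        z=hz+.104*np.sin(a);P=fish((c,row),z,s);return (P[:2]-[.517,-.0625])@X-(hx+.104*np.cos(a))
    a=brentq(f,.5,1.25);P=fish((c,row),hz+.104*np.sin(a),s);print(c,row,'angle',np.degrees(a))
# grasped handle in view: row centre
r=[fish((c,214.6),.175,s) for c in(186,371.5)];print('edge len if z=.175',np.linalg.norm(r[0]-r[1]))
# side view, near end plane rail y=-.0785
c=manip.get_calibration('side');T=c['world_to_cam'];R=T[:3,:3];o=-R.T@T[:3,3]
def side(u,yy):
    v=R.T@np.array([(u[0]-c['cx'])/c['fx'],(u[1]-c['cy'])/c['fy'],1]);n=np.array([*d,0]);q=np.array([.517,-.0625,0])
    P=o+v*((yy-n@(o-q))/(n@v));return np.array([(P-q)[:2]@X-hx,P[2]-hz])
for yy in(-.0785,):
    e=side((331.2,153.1),yy);h=side((364.2,171),yy);print('corner',e,'hinge',h,'ang',np.degrees(np.arctan2(e[1],e[0])),np.degrees(np.arctan2(*(e-h)[::-1])))
# cell position
b=[fish((130+q*.75,40+125*320/427),.095,s) for q in(118,279)]
print('cell y',np.mean([(P[:2]-[.517,-.0625])@d for P in b]))
```

```text
200 212.5 angle 46.93255367430464
208 212.5 angle 46.92534945324883
350 212.5 angle 46.83877869259252
360 212.5 angle 46.835159645775114
edge len if z=.175 0.0806360460433228
corner [0.0659 0.0748] hinge [-0.0208  0.0427] ang 48.63076016025888 20.281488764880255
cell y -0.12149505365186555
```

The grip seems to have slipped a few mm. The handle's position in the wrist image moved by about 12 px, which explains both R = 91.7 mm and the 46.9° vision reading. I'll grip harder, check the slip numerically and then raise the lid the rest of the way.

>>> send_rows(commands=[{"delta_pos": [0, 0, 0], "yaw": 0}, {"delta_pos": [-0.2, -0.03, 0.07], "yaw": 0}, {"delta_pos": [-0.2, -0.03, 0.07], "yaw": 0}, {"delta_pos": [0, 0, 0], "yaw": 0}, {"delta_pos": [0, 0, 0], "yaw": 0}], grip=1, force=90)

```text
t: 10.82
tcp_pos: [0.5159, -0.1853, 0.1626]
tool_rot: [0.997, 0.073, 0.009, -0.003]
force: [4.7, 0.6, -7.7]
finger_gap: 0.332
```

```bash
python3 st.py
cat > ang.py <<'E'
from h import *
from scipy.optimize import brentq
import sys
s=manip.sense();im=manip.snapshot('wrist');cv2.imwrite(sys.argv[1],im);w=im.min(2).astype(float)
X=np.array([.9893,.1458]);d=np.array([-.1458,.9893])
for c in (200,355):
    col=w[190:240,c-2:c+3].mean(1);k=np.argmin(np.diff(col));row=190.5+k
    f=lambda a:(fish((c,row),.0955+.104*np.sin(a),s)[:2]-[.517,-.0625])@X-(-.052+.104*np.cos(a))
    print(c,row,'edge angle',np.degrees(brentq(f,.5,1.25)))
pad=np.zeros((100,560,3),np.uint8);w2=np.vstack([pad,cv2.imread('pics/w2.png')])
for n,i in(('w2',w2),('w3',cv2.imread('pics/w3.png')),('now',im)):
    g=i.min(2)[255:335,252:262].mean(1);r=np.where(g>80)[0]+255;print(n,'handle rows',r.min(),r.max(),len(r))
cv2.imwrite('pics/cmp.png',np.hstack([w2[200:350,180:380],cv2.imread('pics/w3.png')[200:350,180:380],im[200:350,180:380]]))
E
python3 ang.py pics/w4.png
```

```text
10.825 [ 0.5159 -0.1853  0.1626] -0.12128667676630125 -0.018941165821992744 [ 4.7491  0.6086 -7.706 ] [ 0.9973  0.073   0.0094 -0.0026]
ang 50.22427975475943 R 0.09201216337081222 y 9.233233698735695e-06 gap 0.3320671170961041
200 212.5 edge angle 47.93911266805487
355 212.5 edge angle 47.885197340184156
w2 handle rows 285 321 37
w3 handle rows 272 334 63
now handle rows 272 334 63
```

View pics/cmp.png

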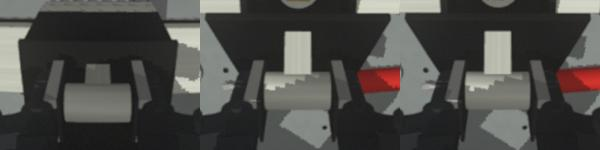

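```bash
cat > hang.py <<'E'
from h import *
from scipy.optimize import brentq
X=np.array([.9893,.1458])
def hx(row,z,s): return (fish((279,row),z,s)[:2]-[.517,-.0625])@X+.052
def ang(row,s,b):
    f=lambda a:hx(row,.0955+.09048*np.sin(a),s)-b-.09048*np.cos(a)
    return np.degrees(brentq(f,.9,1.6))-20.04
s2=dict(tcp_pos=[.5693,-.1774,.107],tool_rot=[.9972,.0743,.0025,-.0027])
b=hx(303,.1265,s2)-.085;print('bias',b)
if __name__=='__main__':
    s=manip.sense()
    for row in(290,291,292):print(row,ang(row,s,0),ang(row,s,b))
E
python3 hang.py
```

```text
bias -0.0014244374879322647
290 47.490599157157824 46.714778438551726
291 47.786598499395986 47.01122618528213
292 48.08317971016064 47.30821026613676
```

>>> send_rows(commands=[{"delta_pos": [-0.25, -0.04, 0.1], "yaw": 0}, {"delta_pos": [-0.25, -0.04, 0.1], "yaw": 0}, {"delta_pos": [0, 0, 0], "yaw": 0}, {"delta_pos": [0, 0, 0], "yaw": 0}])

```text
t: 11.38
tcp_pos: [0.5134, -0.1856, 0.1637]
tool_rot: [0.997, 0.073, 0.013, -0.003]
force: [3.7, -0.2, -6.6]
finger_gap: 0.327
```

```bash
python3 st.py; python3 ang.py pics/w5.png; python3 hang.py
```

```text
11.375 [ 0.5134 -0.1856  0.1637] -0.12125824007187662 -0.021502901670063124 [ 3.7223 -0.1645 -6.5504] [ 0.9972  0.0732  0.0125 -0.0027]
ang 51.943765424859826 R 0.09217709775708643 y 3.766992812338256e-05 gap 0.3267987491018988
200 211.5 edge angle 49.417437559516
355 210.5 edge angle 49.09228380826406
w2 handle rows 285 321 37
w3 handle rows 272 334 63
now handle rows 271 334 64
bias -0.0014281950133383375
290 49.332139260719835 48.547802063274524
291 49.62963655998839 48.84555616720086
292 49.92781076576427 49.143939914019136
```

>>> send_rows(commands=[{"delta_pos": [-0.25, -0.04, 0.1], "yaw": 0}, {"delta_pos": [0, 0, 0], "yaw": 0}, {"delta_pos": [0, 0, 0], "yaw": 0}, {"delta_pos": [0, 0, 0], "yaw": 0}, {"delta_pos": [0, 0, 0], "yaw": 0}, {"delta_pos": [0, 0, 0], "yaw": 0}])

```text
t: 12.18
tcp_pos: [0.5128, -0.1857, 0.1639]
tool_rot: [0.997, 0.073, 0.015, -0.003]
force: [4.5, 0.4, -6.7]
finger_gap: 0.336
```

```bash
python3 st.py; python3 ang.py pics/w6.png; python3 hang.py
```

```text
12.175 [ 0.5128 -0.1857  0.1639] -0.12126683170255907 -0.02208262054533502 [ 4.4909  0.3619 -6.7227] [ 0.9972  0.0733  0.015  -0.0027]
ang 52.33475387117739 R 0.09224023912284195 y 2.907829744092094e-05 gap 0.33585471249606974
200 211.5 edge angle 49.86339835528394
355 211.5 edge angle 49.79338198147778
w2 handle rows 285 321 37
w3 handle rows 272 334 63
now handle rows 271 334 64
bias -0.0014312127251200485
290 49.756708175640206 48.967956583300186
291 50.054336047520245 49.26580986086463
292 50.352649625773545 49.564301144090216
```

>>> send_rows(commands=[{"delta_pos": [-0.15, -0.02, 0.06], "yaw": 0}, {"delta_pos": [0, 0, 0], "yaw": 0}, {"delta_pos": [0, 0, 0], "yaw": 0}])

```text
t: 12.6
tcp_pos: [0.5122, -0.1858, 0.1642]
tool_rot: [0.997, 0.073, 0.016, -0.003]
force: [6.0, 0.9, -7.7]
finger_gap: 0.331
```

```bash
python3 st.py; python3 ang.py pics/w7.png; python3 hang.py; python3 -c "
from h import *
cv2.imwrite('pics/top9.png',manip.snapshot('top'))
a=cv2.imread('pics/w7.png');b=cv2.imread('pics/top9.png');cv2.imwrite('pics/fin.png',np.hstack([cv2.resize(a,(400,300)),cv2.resize(b[110:320,150:470],(400,300))]))"; python3 st.py
```

```text
12.6 [ 0.5122 -0.1858  0.1642] -0.12129352207739649 -0.02268968327315619 [ 6.0054  0.9033 -7.6598] [ 0.9972  0.0732  0.0163 -0.0027]
ang 52.73993579367788 R 0.09229195613514724 y 2.3879226035087436e-06 gap 0.33073424839621596
200 211.5 edge angle 50.27820428753405
355 210.5 edge angle 49.96053323224724
w2 handle rows 285 321 37
w3 handle rows 272 334 63
now handle rows 271 334 64
bias -0.001432928876012693
290 50.19386695906649 49.4022270246001
291 50.49180432831785 49.70034666053639
292 50.79044678058737 49.999123202713456
12.7 [ 0.5122 -0.1858  0.1642] -0.12129756546880216 -0.022733776266966765 [ 5.7211  1.2934 -7.7211] [ 0.9972  0.0731  0.0162 -0.0027]
ang 52.771209315644064 R 0.09230558740648212 y -1.6554688021704067e-06 gap 0.3311536121225481
```

View pics/fin.png

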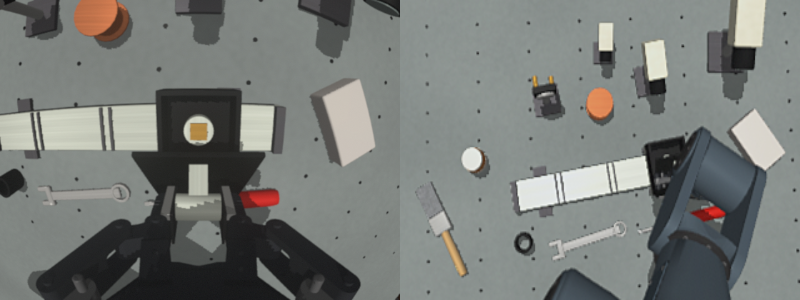

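The wrist view (left) shows the lid held at (200,207) with the sample visible at (200,130). The top view (right) shows the carrier in front of the viewer and the bystanders where they were. The lid reads about 49.4–50.3°, and the arm is still, so I'm handing in.

```bash
python3 -c "
from station import manip
s=manip.sense();print(s['t'],s['qd']);print(manip.sign_off())"
```

```text
12.7 [ 6.71731329e-05 -1.38056444e-03 -1.41368977e-03  2.84791346e-04
 -2.19983804e-04  8.83545755e-04]
the job is handed in; nothing more can be done
None
```

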